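# Snap the retaining clip onto the mixer spindle

### The job

Take the larger of the two spring clips from the grey bench mat and push it sideways, level, into the groove on the mixer's spindle, just above the hub flange, until it snaps fully home, then let go of it. The hub's height is set by hand and is not measured, so feel for the flange; do not force the clip (never press it against the mixer with more than 25 N), keep the gripper off the mixer, and leave the other things where they are.

Things in the scene. Friction and masses are not known exactly. Their poses are not given: they have to be found in the camera images.
- clip_grip (a point): Centre of the upright black grip tab of the larger clip (the one to fit), 19 mm above the clip's underside. x points out of the clip's open mouth, the way it is pushed; y across the tab, the way it is pinched; z up. Tab: 22 mm along x, 12 along y, 38 tall. The bore's centre is 37 mm ahead along +x. It starts flat on the mat, tab up.
- clip_bore (a point): Centre of the bore of the larger clip, a flat steel C 5 mm thick, 2.5 mm above its underside; axes as clip_grip. The flat web that stops on the neck is 8.3 mm behind. Two spring arms, outer width 27 mm, reach forward to rounded noses of 3 mm radius centred 8.7 mm ahead and 9.2 mm to either side (mouth 12.4 mm wide at rest); thin flared tips end 14 mm ahead.
- jaw_left (a joint): Opening angle (rad) of the spring arm on the clip's +y side: 0 closed (at rest), at most 0.2. About 0.09 while its nose rides over the widest part of the groove.
- jaw_right (a joint): The same for the arm on the -y side. Pushing the mouth over the groove takes about 7 to 15 N; the force drops suddenly as the arms snap shut behind it.
- mixer_axis (a point): Point on the spindle's upright axis at the top face of the white housing, 70 mm above the table; z up. The hub's flat round flange (26 mm radius) has its upper face 46 to 66 mm above this point: hand-set, rigid, not measured. On it stands the groove: a neck of 8 mm radius, 8 mm high; above it the head, 12 mm radius, 18 mm high, then a bevelled end 4 mm high.
- mixer: Carousel mixer, fixed: white housing 170 x 170 x 70 mm; on it a grey rotor disc (75 mm radius) with capped tubes, hub and spindle. Disc and tubes end 16 mm or more below the flange's upper face. The clip goes on from any side; its noses may first be rested on the flange, outside the head. Origin: centre of the underside, z up.
- clip: The whole larger clip, about 46 g, 62 mm long, 27 mm wide. Origin on the underside below the bore's centre; axes as clip_grip. In the groove it has 3 mm of play in height.
- small_clip: Smaller clip of the same form (62 % of the size, rigid), on the mat: leave it alone. Origin under its bore centre.
- spacer: Loose aluminium ring, 36 mm across, 12 mm tall: leave it alone. Origin: centre of the underside.
- bottle_a: Clear glass bottle with a blue cap, 56 mm across, 105 mm tall: leave it alone. Origin: centre of the underside.
- bottle_b: Brown glass bottle with a blue cap, 56 mm across, 105 mm tall: leave it alone. Origin: centre of the underside.
- tip_box: Closed blue box of pipette tips, 90 x 120 x 50 mm: leave it alone. Origin: centre of the underside.
- beaker: Glass beaker, 60 mm across, 70 mm tall: leave it alone. Origin: centre of the underside.
- screwdriver: Screwdriver lying on the table: leave it alone.

How it is judged:
By the outcome, as a careful person would: the job done as asked, in the order asked, and still so for the second after the job is handed in, with the robot touching nothing.
It also fails if it takes over 66 s, if anything falls off the work surface, if the arm or the gripper's body presses on something with over 40 N, if the wrist force passes 120 N, or if a joint passes its speed limit or range.

### The arm

A 6-joint arm with a two-finger parallel gripper is mounted at the origin on the work surface. World frame = base frame: x ahead of the robot, y to its left, z up, the work surface at z = 0. Lengths are in m, angles in degrees, forces in N, time in s.
With the tool pointing down it reaches from about 0.325 to 0.775 m from the base axis. Payload 5.5 kg.
Tool frame: the origin (TCP) lies at the centre of the arm's flange, where the gripper is bolted on; the fingertips stand 182 mm ahead of it and the grasp point (between the pads) lies 163 mm ahead of it; z points along the fingers, y is the direction in which the jaws open and shut (so a half turn about z gives the same grasp; the last joint's range is limited). The gripper opens to 88 mm and grips with 3 to 60 N. Pads are 20 mm wide; open, the fingers measure 115 mm over their backs; the gripper's body (75 mm by 178 mm) begins 61 mm behind the grasp point.
Start: joints at [-80.025, 5.22, 70.514, -0, 104.267, -3.249], TCP at [0.137, -0.584, 0.405] pointing down, gripper open.
Joint ranges: [-164.24, 164.24], [-49.07, 125.15], [9.68, 141.18], [-86.29, 266.29], [3.28, 154.24], [-151.56, 151.56]. Speed limits (degrees/s): [147.25, 147.25, 172.46, 180, 180, 180].

### API

Orientations are given as [roll, pitch, yaw] about the fixed x, y, z axes, in that order (R = Rz(yaw) Ry(pitch) Rx(roll)).
In Python, from station import r gives the robot as it stands. The module is installed in compiled form; this text tells all that it offers. Calls block until the motion is done:
- r.reach(position, orientation): joint-space move of the TCP to a pose.
- r.servo_line(position, rotation=None, speed=0.15): straight line of the TCP; rotation=None keeps the orientation; speed is the mean speed in m/s.
- r.move_joints(angles): joint-space move.
- r.let_go() and r.grab(squeeze=None): open the fingers fully, or close them until they stop; squeeze is the grip in N (None keeps the last).
- r.wait(seconds).
- r.inverse_kinematics(position, orientation): joint angles nearest the present ones, or None.
- r.sense(): the state.
- r.snapshot(name): name is "scene" or "top" or "wrist"; returns a dict with "frame" (420x560x3 uint8, red, green, blue), "fx", "fy", "cx", "cy" (pixels), "R" (3x3) and "t" (3): a world point X has camera coordinates R X + t. Camera axes: x right, y down, z forward; pixel columns grow to the right and rows downward; lengths in m; the calibration is good to about 2 mm. A picture is of the moment at which its call begins. There is no depth.
A pose or a line that the arm cannot do raises r.IKError and nothing moves.
- r.hand_in(): hands the job in, once; it reports no verdict.
The state is a dict: "clock": time; "joints": joint angles; "joint_vel": joint speeds; "joint_torque": joint torques, N m; "tcp_pos": TCP position; "orientation": TCP orientation; "contact_force": force on the tool from outside, world axes, zero at the start; "torque": the same for the moment, N m; "opening": finger opening in m.
Only numpy, scipy, OpenCV 4.12 (cv2) and the standard library are available. Lean on these libraries where they do the work, as an engineer would, in place of code of your own. Each camera call takes 0.05 s, during which the arm holds its last target. There are 200 camera calls.

## Working session

There is one attempt and no reset: what is moved stays moved. The work goes in short steps, each a Python script; the robot and the scene stay as the last script left them, time stands still between calls to the robot, and variables do not carry over. Pictures are saved under pics/ and viewed, about 8 in all and at most 12, crops included, and the job is handed in when it is done.

```bash
mkdir -p pics
cat > h.py <<'E'
from station import r
import numpy as np, cv2, json
def snap(n,f):
    s=r.snapshot(n); cv2.imwrite(f'pics/{f}.png',s['frame'][:,:,::-1]); 
    np.savez(f'pics/{f}.npz',**{k:np.array(v) for k,v in s.items()}); return s
def onplane(s,u,v,z):
    R=np.array(s['R']);t=np.array(s['t']);c=-R.T@t
    d=R.T@np.array([(u-s['cx'])/s['fx'],(v-s['cy'])/s['fy'],1]); return c+d*(z-c[2])/d[2]
def proj(s,X):
    p=np.array(s['R'])@np.array(X)+np.array(s['t']); return s['fx']*p[0]/p[2]+s['cx'],s['fy']*p[1]/p[2]+s['cy']
E
python3 - <<'E'
from h import *
for n in('top','scene'):
    s=snap(n,n+'0'); print(n,s['fx'],s['cx'],s['cy'],-np.array(s['R']).T@s['t'],np.array(s['R'])[2])
st=r.sense();print(st['clock'],st['tcp_pos'],st['orientation'],st['contact_force'],st['opening'])
a=cv2.imread('pics/top0.png');b=cv2.imread('pics/scene0.png')
cv2.imwrite('pics/top0b.png',cv2.resize(a,(800,600),interpolation=cv2.INTER_CUBIC))
cv2.imwrite('pics/scene0b.png',cv2.resize(b,(800,600),interpolation=cv2.INTER_CUBIC))
E
```

```text
top 475.97005802374247 274.7249682228792 207.68365633537158 [ 0.28690648 -0.03706835  1.45783626] [ 0.20310116  0.01214163 -0.97908248]
scene 408.04348503429395 282.17774709712813 210.46836089295167 [ 1.10808598 -0.33694759  0.97649001] [-0.48423118  0.27659243 -0.83007035]
0.1 [ 0.13723758 -0.58414242  0.4036291 ] [-1.79898515e+02 -5.29915151e-03  1.32229249e+01] [-0.38212507 -0.42872564  0.48897323] 0.08793514301385355
```

View pics/top0b.png

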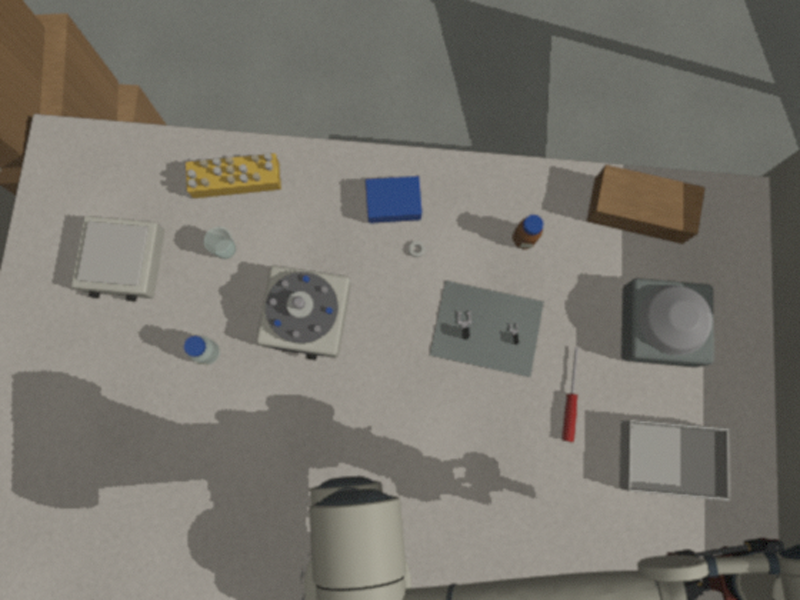

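View pics/scene0b.png

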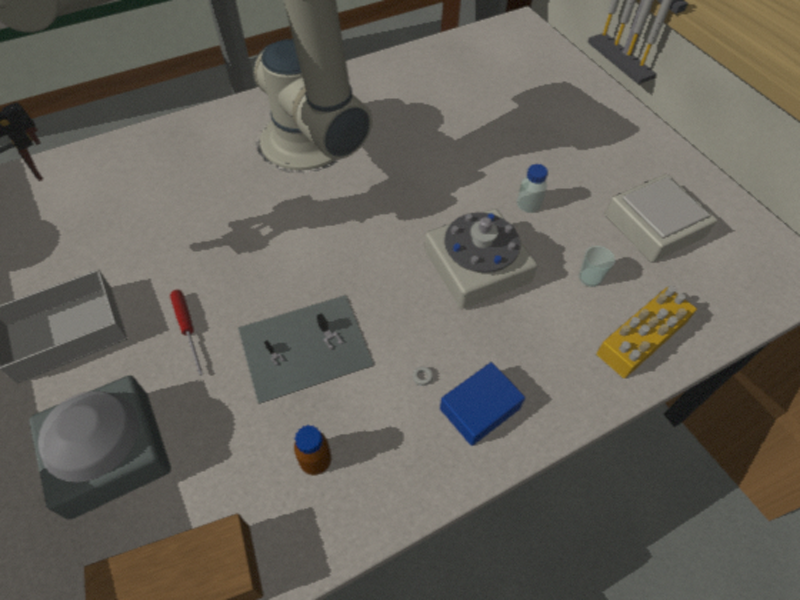

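Top view: the larger clip is near (464,322) in the 800-px image, tab toward the robot and mouth facing away. The small clip is at (514,330) and the spindle at (299,303). Next I'll move the wrist camera above the clip.

Run:
```python
from h import *
s=dict(np.load('pics/top0.npz'))
k=.7
tab=onplane(s,465*k,332*k,.02); print('tab',tab,'bore',onplane(s,464*k,320*k,.004)); print('mix',onplane(s,299*k,301*k,.156))
w=r.snapshot('wrist'); p=np.array(r.sense()['tcp_pos']); c=-np.array(w['R']).T@w['t']; print('cam off world',c-p, 'axis',np.array(w['R'])[2],w['fx'])
r.reach([tab[0]-.04,tab[1],.36],[180,0,0+0]) 
print(r.sense()['joints'],r.sense()['clock'])
w=snap('wrist','w1'); c=-np.array(w['R']).T@w['t'];print(c,np.array(w['R']))
a=cv2.imread('pics/w1.png');cv2.imwrite('pics/w1b.png',cv2.resize(a,(800,600),interpolation=cv2.INTER_CUBIC))
```

```text
tab [ 0.5225241  -0.18062242  0.02      ] bore [ 0.55120391 -0.17826053  0.004     ]
mix [0.5317707  0.15991389 0.156     ]
cam off world [ 0.07036332  0.01727514 -0.02104892] axis [-0.25628564 -0.05804935 -0.96485644] 354.23952878813617
[-2.43762472e+01 -8.12488067e+00  8.81432384e+01 -1.68095622e-02
  9.99684006e+01  6.56738628e+01] 2.075
[ 0.55466336 -0.1805542   0.33917773] [[ 1.70752326e-04 -9.99999879e-01 -4.60607193e-04]
 [-9.64804244e-01 -2.85868011e-04  2.62968990e-01]
 [-2.62969090e-01  3.99493207e-04 -9.64804176e-01]]
```

View pics/w1b.png

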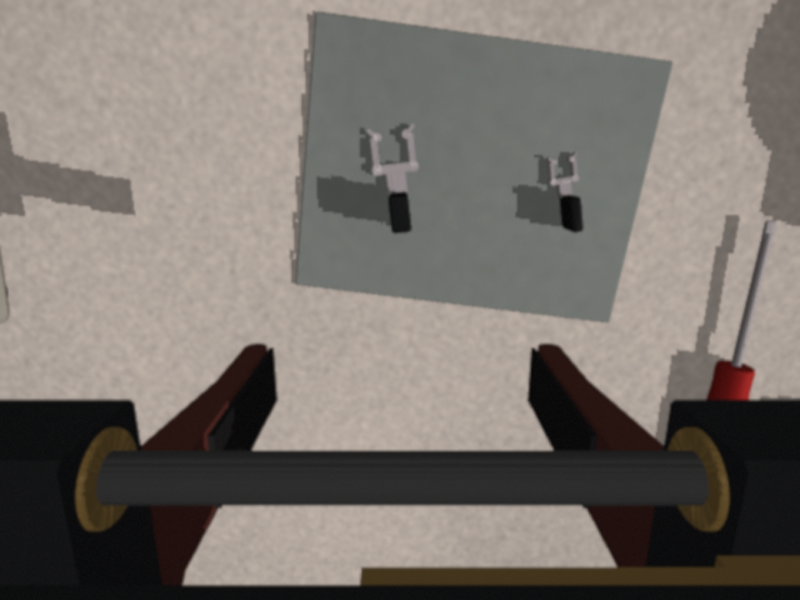

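Run:
```python
from h import *
r.servo_line([.478,-.18,.27],speed=.2)
w=snap('wrist','w2')
a=cv2.imread('pics/w2.png')
u,v=proj(w,[.54,-.18,.01]);print(u,v,r.sense()['clock'])
x0,y0=int(np.clip(u-100,0,360)),int(np.clip(v-75,0,270));print(x0,y0)
cv2.imwrite('pics/w2b.png',cv2.resize(a[y0:y0+150,x0:x0+200],(800,600),interpolation=cv2.INTER_CUBIC))
```

```text
281.9948518367176 127.86499787960044 2.775
181 52
```

View pics/w2b.png

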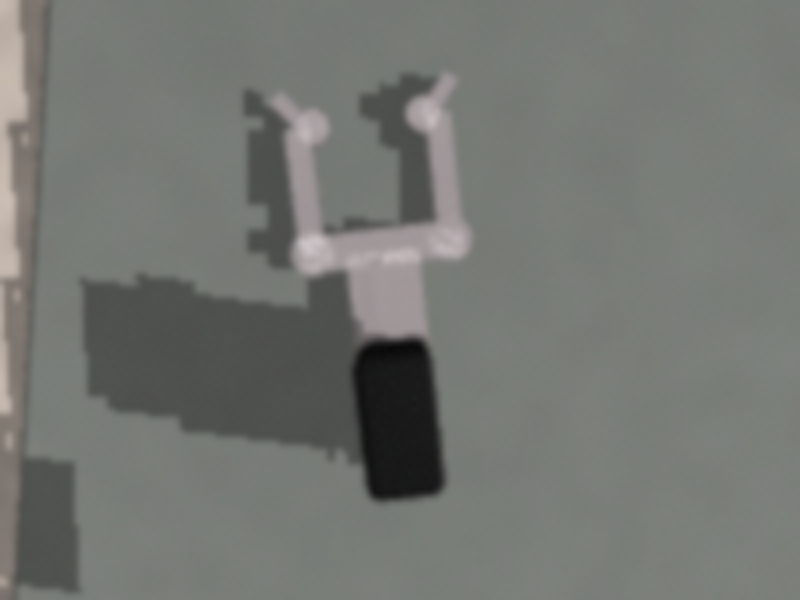

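The enlarged crop shows the noses at (311,127) and (423,113), the rear corners at (313,253) and (450,239), and the tab top spanning about (362,345) to (440,495).

Run:
```python
from h import *
w=dict(np.load('pics/w2.npz'))
f=lambda u,v,z:onplane(w,181+u/4,52+v/4,z)[:2]
a,b=f(311,127,.007),f(423,113,.007);c,d=f(313,253,.007),f(450,239,.007)
print('nose dist',np.linalg.norm(a-b),'rear',np.linalg.norm(c-d))
for p,q in((a,b),(c,d)):
    e=p-q; print('yaw',np.degrees(np.arctan2(-e[0],e[1])))
m=(a+b)/2;n=(c+d)/2;e=m-n;print('yaw axis',np.degrees(np.arctan2(e[1],e[0])),np.linalg.norm(e))
x=e/np.linalg.norm(e); print('bore',m-.0087*x,'grip',m-.0457*x)
t=[f(u,v,.040) for u,v in((362,342),(426,338),(442,493),(372,499))];print('tabtop',np.mean(t,0))
g=m-.0457*x
for z in(.002,.04):
  print([np.round((np.array(proj(w,[g[0]+dx*x[0]-dy*x[1],g[1]+dx*x[1]+dy*x[0],z]))-[181,52])*4) for dx,dy in((.011,.006),(.011,-.006),(-.011,-.006),(-.011,.006))])
```

```text
nose dist 0.018291393233447514 rear 0.022822401762853217
yaw 6.762799929142412
yaw 5.670501622237431
yaw axis 6.611989449699915 0.019863870090903322
bore [ 0.56025304 -0.17496919] grip [ 0.52349914 -0.17922956]
tabtop [ 0.52461107 -0.17946588]
[array([357., 339.]), array([427., 331.]), array([440., 457.]), array([373., 465.])]
[array([350., 356.]), array([431., 347.]), array([447., 495.]), array([368., 504.])]
```

Run:
```python
from h import *
yaw=6.4; x=np.array([np.cos(np.radians(yaw)),np.sin(np.radians(yaw))])
g=np.array([.5240,-.1794])-.002*x
r.reach([*g,.27],[180,0,yaw]); r.servo_line([*g,.191],speed=.12)
print(r.sense()['contact_force'],r.sense()['tcp_pos']); r.grab(40)
s=r.sense();print(s['opening'],s['tcp_pos'],s['contact_force'])
r.servo_line([*g,.30],speed=.12)
print(r.sense()['opening'],r.sense()['contact_force'])
r.servo_line([*g,.385],speed=.15)
m=np.array([.5318,.1599]); p=m-x*(.039+.055)
r.reach([*p,.385],[180,0,yaw]); r.wait(.3)
s=r.sense();print(s['clock'],s['tcp_pos'],s['orientation'],s['contact_force'],s['joints'])
snap('wrist','w3'); snap('top','top3'); snap('scene','scene3')
a=cv2.imread('pics/w3.png');cv2.imwrite('pics/w3b.png',cv2.resize(a,(800,600),interpolation=cv2.INTER_CUBIC))
```

```text
[0.0269866  0.23577516 0.08074617] [ 0.52215685 -0.17979509  0.19195065]
0.012056651043357097 [ 0.52200307 -0.17963212  0.19096854] [-0.15020387 -0.06246147  0.09017757]
0.011773257414876047 [ 0.36347645  0.65781632 -0.84042974]
8.3917 [0.43873748 0.14884135 0.38489996] [1.79995048e+02 1.34190703e-02 6.32769776e+00] [ 0.30601756 -0.04294892 -0.53312016] [ 1.45319973e+01 -1.61336549e+01  9.25362334e+01 -3.07305336e-03
  1.03611410e+02  9.82035761e+01]
```

View pics/w3b.png

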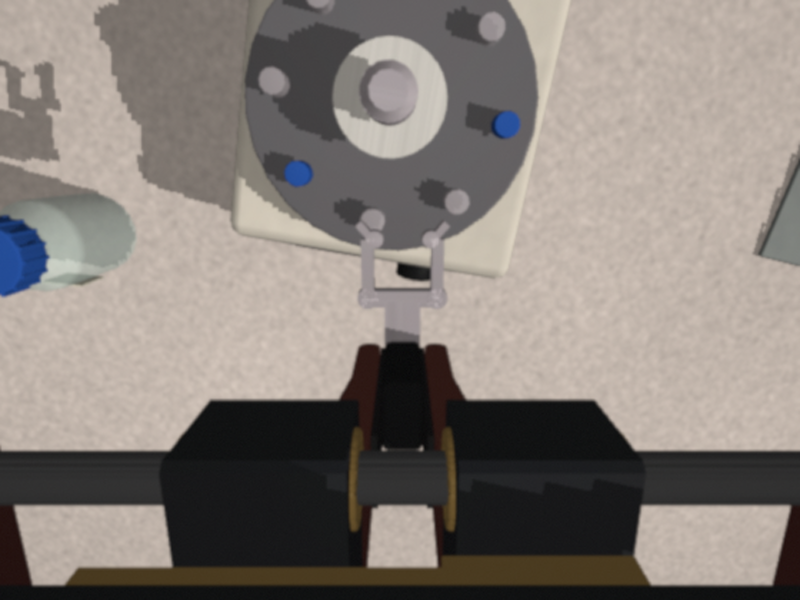

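The clip is held square: noses at (371,240) and (432,240), flange disc centred near (390,97), head top near (389,90). Now a composite of enlarged crops to fix the axis.

Run:
```python
from h import *
def crop(n,x0,y0,w,h,k): 
    return cv2.resize(cv2.imread(f'pics/{n}.png')[y0:y0+h,x0:x0+w],(w*k,h*k),interpolation=cv2.INTER_CUBIC)
A=crop('w3',222,15,100,100,4)
for n in('top3','scene3'):
    s=dict(np.load(f'pics/{n}.npz'));u,v=proj(s,[.5318,.16,.14]);print(n,u,v)
B=crop('top3',184,187,50,50,8); C=crop('scene3',314,139,50,50,8)
im=np.zeros((600,800,3),np.uint8);im[:400,:400]=A;im[:400,400:]=B if 0 else B
cv2.imwrite('pics/c1.png',im[:400]);cv2.imwrite('pics/c2.png',C)
```

```text
top3 209.99860120064403 211.80563616474245
scene3 337.2835826104979 155.64290720438703
```

View pics/c1.png

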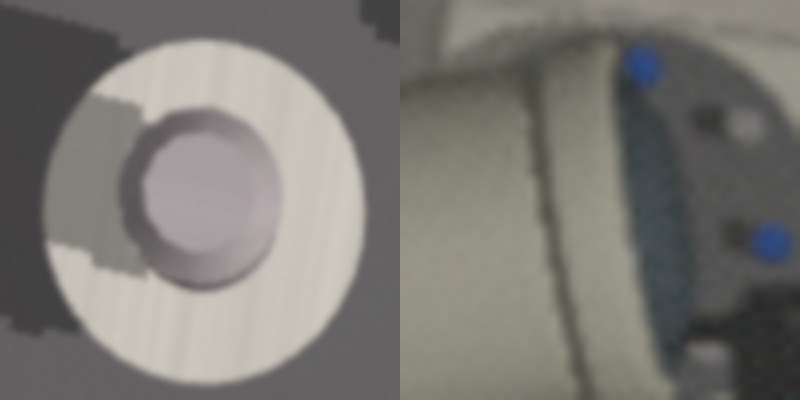

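```bash
cat > fit.py <<'E'
from h import *
from scipy.optimize import least_squares
def ext(w,c,z,rad):
    a=np.linspace(0,2*np.pi,180); P=np.array([proj(w,[c[0]+rad*np.cos(t),c[1]+rad*np.sin(t),z]) for t in a])
    return np.array([P[:,0].min(),P[:,0].max(),P[:,1].min(),P[:,1].max()])
def fit(w,fl,hd):
    f=lambda q:np.r_[ext(w,q[:2],q[2],.026)-fl,(ext(w,q[:2],q[2]+.026,.012)-hd)[:3]]
    s=least_squares(f,[.53,.16,.126]); return s.x,s.fun
E
python3 - <<'E'
from fit import *
w=dict(np.load('pics/w3.npz')); X=lambda l:np.array([222+l[0]/4,222+l[1]/4,15+l[2]/4,15+l[3]/4])
q,e=fit(w,X([43,365,38,385]),X([119,283,106,292])); print(q,e.round(2))
f=lambda u,v:onplane(w,u*.7,v*.7,.385-.189+.005)[:2]
a,b=f(371,240),f(432,240);print('noses',a,b,np.linalg.norm(a-b)); d=a-b;print(np.degrees(np.arctan2(-d[0],d[1])))
p=np.array(r.sense()['tcp_pos'])[:2];yaw=np.radians(6.33);x=np.array([np.cos(yaw),np.sin(yaw)]);y=np.array([-x[1],x[0]])
m=(a+b)/2-p;print('nose mid rel tcp along x,y',m@x,m@y,'expected',.0457+.002); n=q[:2]-p; print('axis rel',n@x,n@y)
E
```

```text
[0.53596334 0.16583573 0.11988556] [ 0.09  0.2   0.4  -0.24 -0.52  0.26 -0.16]
noses [0.48428095 0.16476716] [0.4864821  0.14513431] 0.01975585206754036
6.397029969068771
nose mid rel tcp along x,y 0.047190302836151485 0.0005829613728990165 expected 0.0477
axis rel 0.09866386303264711 0.005824705858543183
```

Run:
```python
from fit import *
yaw=np.radians(6.33);x=np.array([np.cos(yaw),np.sin(yaw)]);y=np.array([-x[1],x[0]])
c=np.array([.53596,.16584]); p=c-x*(.0387+.050)-y*.0006
r.servo_line([*p,.385],speed=.1); r.servo_line([*p,.335],speed=.1); r.wait(.2)
s=r.sense();print(s['clock'],s['tcp_pos'],s['orientation'],s['contact_force'])
w=snap('wrist','w4');a=cv2.imread('pics/w4.png')
print(proj(w,[*c,.12]))
cv2.imwrite('pics/w4b.png',cv2.resize(a[0:180,190:370],(720,720)[:0] or (600,600),interpolation=cv2.INTER_CUBIC))
```

```text
9.65 [0.44797688 0.15549784 0.33592224] [-1.79986675e+02 -8.55898194e-02  6.40028094e+00] [ 1.24883849 -0.93203133 -1.05277004]
(np.float64(282.2000566441857), np.float64(79.67173577450788))
```

View pics/w4b.png

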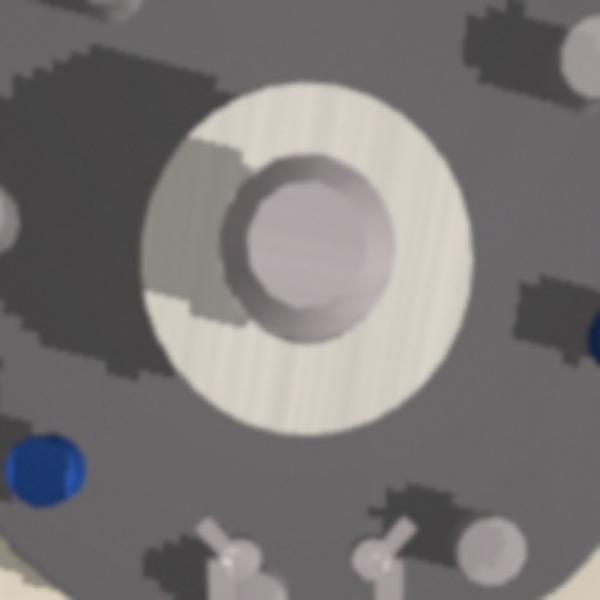

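Flange extents are 141–473 by 82–436, head 220–396 with its top at 153, and noses at (238,558) and (373,558). Laterally the clip is within about 0.3 mm.

Run:
```python
from fit import *
w=dict(np.load('pics/w4.npz')); k=.3; X=lambda l:np.array([190+l[0]*k,190+l[1]*k,l[2]*k,l[3]*k])
q,e=fit(w,X([141,473,82,436]),X([220,396,153,343])); print(q,e.round(2))
p=np.array([0.44797688,0.15549784]);yaw=np.radians(6.4);x=np.array([np.cos(yaw),np.sin(yaw)]);y=np.array([-x[1],x[0]])
f=lambda u,v:onplane(w,190+u*k,v*k,.3359-.189+.005)[:2]
a,b=f(238,558),f(373,558);print(np.linalg.norm(a-b));m=(a+b)/2-p;n=q[:2]-p
print('nose',m@x,m@y,'axis',n@x,n@y)
```

```text
[0.53600592 0.16584115 0.11923873] [ 0.05  0.17  0.28 -0.16 -0.31  0.12 -0.12]
0.01875394163647904
nose 0.047613873255931326 0.0007029258908829973 axis 0.08863339201387288 0.0004663434535803588
```

```bash
cat >> h.py <<'E'
YAW=np.radians(6.36);x=np.array([np.cos(YAW),np.sin(YAW)]);y=np.array([-x[1],x[0]])
C=np.array([.53600,.16584])
def P(d,off=.0389): return C-x*(d+off)-y*.0007   # tcp xy for bore d behind the axis
def F(n=4):
    a=[]
    for _ in range(n): r.wait(.01); a.append(r.sense()['contact_force'])
    return np.mean(a,0)
E
python3 - <<'E'
from h import *
r.servo_line([*P(.029),.336],speed=.1); r.servo_line([*P(.029),.318],speed=.06); r.wait(.3)
f0=F(10); print(f0,r.sense()['tcp_pos'],r.sense()['clock']); z=.318
while z>.296:
    z-=.0005; r.servo_line([*P(.029),z],speed=.02); df=F()-f0
    print(round(z,4),r.sense()['tcp_pos'][2].round(5),df.round(2))
    if df[2]>2: break
print(r.sense()['clock'])
np.save('f0.npy',f0)
w=snap('wrist','w5');a=cv2.imread('pics/w5.png')
cv2.imwrite('pics/w5b.png',cv2.resize(a[20:260,160:400],(600,600),interpolation=cv2.INTER_CUBIC))
E
```

```text
[-0.0922707   0.10995585 -0.24454621] [0.46864071 0.15762177 0.3182619 ] 10.8917
0.3175 0.31748 [ 0.39 -0.02  0.31]
0.317 0.31693 [ 0.01  0.21 -0.29]
0.3165 0.31647 [ 0.07 -0.28 -0.09]
0.316 0.31596 [-0.12 -0.01  0.57]
0.3155 0.31549 [ 0.15 -0.28 -0.23]
0.315 0.31495 [-0.2  -0.05 -0.07]
0.3145 0.31447 [ 0.16 -0.46 -0.18]
0.314 0.31396 [-0.14 -0.13 -0.16]
0.3135 0.31346 [ 0.52 -0.43 -0.34]
0.313 0.31297 [-0.03 -0.44 -0.12]
0.3125 0.31246 [-0.1  -0.21 -0.58]
0.312 0.31199 [ 0.54 -0.32 -0.21]
0.3115 0.31147 [ 0.14 -0.08 -0.4 ]
0.311 0.31097 [ 0.04 -0.11  0.01]
0.3105 0.31045 [ 0.3   0.37 -0.35]
0.31 0.30993 [-0.07  0.25 -0.23]
0.3095 0.30948 [-0.27 -0.19  0.23]
0.309 0.30898 [ 0.57 -0.4  -0.38]
0.3085 0.30847 [ 0.53 -0.28 -0.26]
0.308 0.30795 [-0.07  0.02 -0.34]
0.3075 0.30745 [-0.38 -0.16 -0.02]
0.307 0.30696 [ 0.61 -0.15 -0.  ]
0.3065 0.30661 [ 0.15 -0.3   0.22]
0.306 0.30653 [-1.11 -0.44  2.88]
17.6917
```

Flange felt at TCP z ≈ 0.3066, so z ≈ 0.118, which matches the picture estimate. Next: lift 1.5 mm and push in stages with force checks.

Run:
```python
from h import *
f0=np.load('f0.npy'); z=.3081
r.servo_line([*P(.029),z],speed=.02); r.grab(60); print((F()-f0).round(2),r.sense()['opening'])
r.servo_line([*P(.018),z],speed=.04); d=.018; pk=0
while d>-.004:
    d-=.001; r.servo_line([*P(d),z],speed=.02); df=F(3)-f0; s=r.sense()
    da=(C-s['tcp_pos'][:2])@x-.0389
    fx=-df[:2]@x; pk=max(pk,fx)
    print(round(d*1e3,1),'act',(da*1e3).round(2),s['tcp_pos'][2].round(4),'push',fx.round(2),'lat',(df[:2]@y).round(2),'z',df[2].round(2))
    if np.linalg.norm(df)>18 or (da<.0015 and fx>7): break
print(r.sense()['clock'],r.sense()['torque'])
snap('wrist','w6');a=cv2.imread('pics/w6.png')
cv2.imwrite('pics/w6b.png',cv2.resize(a[60:260,180:380],(600,600),interpolation=cv2.INTER_CUBIC))
```

```text
[ 0.12 -0.41 -0.22] 0.011850036517238876
17.0 act 17.03 0.3081 push -0.28 lat 0.1 z 0.07
16.0 act 16.01 0.3081 push 0.18 lat -0.32 z -0.18
15.0 act 14.98 0.3081 push -0.25 lat -0.49 z -0.51
14.0 act 14.01 0.3081 push 0.18 lat 0.3 z 0.06
13.0 act 13.27 0.3079 push 3.99 lat 1.18 z 0.88
12.0 act 12.49 0.3074 push 5.77 lat 0.02 z 0.34
11.0 act 11.77 0.3072 push 7.6 lat -0.33 z 0.09
10.0 act 10.82 0.307 push 7.44 lat 0.58 z -0.53
9.0 act 9.78 0.3069 push 6.8 lat -0.16 z -1.54
8.0 act 8.57 0.3069 push 4.89 lat 0.45 z -1.55
7.0 act 7.14 0.3073 push 2.77 lat 0.71 z -2.29
6.0 act 5.27 0.3091 push -2.86 lat 0.48 z -0.64
5.0 act 4.44 0.3089 push -4.88 lat 0.26 z 0.85
4.0 act 3.75 0.3085 push -5.8 lat 0.56 z 1.41
3.0 act 2.95 0.308 push -3.71 lat 0.58 z 0.47
2.0 act 2.2 0.3077 push -1.94 lat 0.35 z 0.42
1.0 act 1.18 0.3077 push 0.16 lat -0.14 z -0.26
-0.0 act 0.01 0.308 push 0.21 lat 0.3 z -0.49
-1.0 act -0.95 0.3081 push 0.95 lat 0.24 z 0.17
-2.0 act -1.51 0.3081 push 5.1 lat -0.89 z 1.9
-3.0 act -2.04 0.3081 push 8.44 lat -0.05 z 3.78
24.45 [-0.20795763  1.48311379  0.0059225 ]
```

View pics/w6b.png

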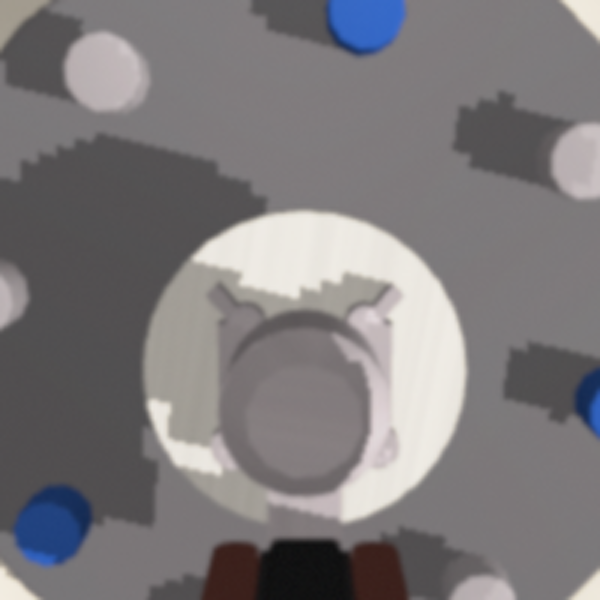

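The force peaked at 7.6 N, turned negative as the arms snapped in, then rose again at the web stop. The picture shows both noses past the head at (235,310) and (370,315). Now relax the push, release, rise and check.

Run:
```python
from h import *
f0=np.load('f0.npy')
r.servo_line([*P(-.0009),.3081],speed=.01); r.wait(.1); print((F()-f0).round(2))
r.let_go(); r.wait(.2); s=r.sense(); print(s['opening'],(F()-f0).round(2))
r.servo_line([*P(-.0009),.40],speed=.1)
r.servo_line([*P(.04),.40],speed=.15); r.wait(.2)
s=r.sense();print(s['clock'],(F()-f0).round(2),s['tcp_pos'])
w=snap('wrist','w7');snap('scene','scene7');u,v=proj(w,[*C,.12]);print(u,v)
a=cv2.imread('pics/w7.png');v0=max(0,int(v)-75);u0=int(u)-75
b=cv2.imread('pics/scene7.png');u,v=proj(dict(np.load('pics/scene7.npz')),[*C,.12]);u,v=int(u),int(v)
A=cv2.resize(a[v0:v0+150,u0:u0+150],(400,400),interpolation=cv2.INTER_CUBIC)
B=cv2.resize(b[v-40:v+40,u-40:u+40],(400,400),interpolation=cv2.INTER_CUBIC)
cv2.imwrite('pics/f.png',np.hstack([A,B]))
```

```text
[-1.81 -0.19  0.64]
0.08793512287588441 [ 0.04 -0.07  0.17]
28.15 [ 0.38 -0.59  0.07] [0.45824699 0.15642181 0.39960765]
281.5633628420521 102.25479985427117
```

View pics/f.png

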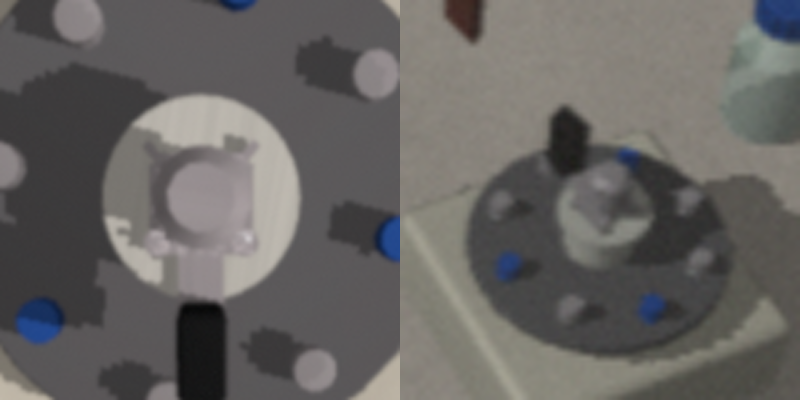

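The final view shows the clip seated round the neck: noses past the head near (155,150) and (245,150), web close behind it at row 240, tab upright, gripper clear.

```bash
python3 -c "
from h import *
r.hand_in(); print('done')"
```

```text
the job is handed in; nothing more can be done
done
```

The larger clip is snapped home in the spindle groove and released, and the job is handed in; my last robot-clock reading was about 28 s of the 66 s allowed.

- **Finding the flange:** I lowered the clip with its noses over the flange, outside the head. It touched at 2.9 N, at a height of about 0.118 m, close to the 0.119 m estimated from the picture.
- **Fitting:** I lifted it 1.5 mm and pushed it in level. The push peaked at 7.6 N, then reversed as the arms snapped shut. It rose again to 8.4 N along the push (about 9 N in total) when the web met the neck. That is well under the 25 N limit.
- **Letting go:** I backed off to about 2 N, opened the fingers and rose clear. The wrist force read about zero.
- **Last checks:** The final wrist and scene pictures show both noses past the head, the web close behind it and the tab upright. The gripper was clear of the mixer. From the wrist picture the bore is within about 1–2 mm of the spindle axis, which agrees with the force signs.

No check failed. One early nose-spacing reading came out about 1.4 mm wide; a closer picture gave 18.8 mm against the nominal 18.4 mm. I did not take a full-scene picture at the end to confirm that the other objects had not moved, but the arm registered no unexpected contact.

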